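# Switch off the drying cabinet and hold its badly latching door ajar

### The arm

A 6-joint arm with a two-finger parallel gripper is mounted at the origin on the work surface. World frame = base frame: x ahead of the robot, y to its left, z up, the work surface at z = 0. Lengths are in m, angles in degrees, forces in N, time in s.
With the tool pointing down it reaches from about 0.35 to 0.875 m from the base axis. Payload 4.2 kg.
Tool frame: the origin (TCP) lies on the centre line of the jaws, within the pads' length; the fingertips stand 17 mm ahead of it and the grasp point (between the pads) lies 2 mm behind it (tips_ahead is the distance from the TCP to the fingertips, in m); z points along the fingers, x is the direction in which the jaws open and shut, and the axes are right-handed (so a half turn about z gives the same grasp; the last joint's range is limited). The gripper opens to 87 mm and grips with 3 to 60 N. Pads are 19 mm wide; open, the fingers measure 117 mm over their backs; the gripper's body (75 mm by 190 mm) begins 51 mm behind the grasp point.
Start: joints at [-53.881, 22.042, 0.453, 0, -68.411, -14.817], TCP at [0.227, -0.582, 0.24] pointing down, gripper open.
Joint ranges: [-179.83, 179.83], [-69.29, 118.12], [-61.27, 80.66], [-181.25, 117.63], [-171.15, -9.14], [-177.46, 177.46]. Speed limits (degrees/s): [159.86, 159.86, 180, 180, 180, 180].

### API

Orientations are given as a 3x3 rotation matrix whose columns are the frame's x, y, z axes.
In Python, from station import sense, capture, camera_info, finish_job, boxes_of, spot_point, tips_ahead gives the robot as it stands. The module is installed in compiled form; this text tells all that it offers.
- The arm moves only by the tool carry_out, never from a script. Its arguments are lists of equal length, an entry for each row: "delta_pos": the shift along the tool's x, y, z scaled (see below), a list of three; "spin": the turn about the tool's z scaled (see below); "gripper": the opening in per cent of the stroke, from 0 (shut) to 100 (fully open). In form: {"delta_pos": [[x, y, z], ...], "spin": [spin, ...], "gripper": [gripper, ...]}. A call has 1 to 12 rows; each row is the pose to reach, as a shift and turn from the pose commanded when the call began, along the tool's axes at that moment; what a row does not reach only later rows make up. The controller multiplies each number of a shift by 0.1 m and each number of a turn by pi/4 rad. A row lasts 1/8 s, in which the tool goes at most 62.5 mm and 10.7 degrees, less where a joint would pass 70% of its speed; a pose out of reach is approached as far as the arm can. A call with a number of a shift or a turn outside -1 to 1 is refused whole. A call with a gripper value outside its range is refused whole. The fingers move at their own pace and stop on an object; the grip force is fixed at half the most. Time passes only in rows, so rows that repeat a pose let the fingers close. It gives the time, the measured TCP pose, the force and the opening at its end, in the units of the state.
- sense(): the state, without advancing time (a new reading comes with each control period).
- capture(name): name is "side" or "top"; returns the picture (420x560x3 uint8, red, green, blue); there is no depth.
- camera_info(name): a dict with "fov_y" (degrees; the focal length in pixels is half the picture's height over the tangent of half this angle, whatever the lens; pixels are square), "cx", "cy" (the principal point, pixels), "origin" and "rotation" of the camera in the world. Camera axes: x right, y down, z forward; pixel columns grow to the right and rows downward; lengths in m; the calibration is good to about 2 mm. A picture is of the moment at which its call begins. camera_info takes no time and is no camera call.
- finish_job(): hands the job in, once; it reports no verdict.
Trained networks look in the newest picture that a camera, given by its name, has taken for a name from the list of things; names that differ only in an ending like _2 or _b are one class to them, and where a whole thing is asked for, a point or a joint stands for the part that bears it (a point fixed in the world has none). Each returns a list of dicts, best first, with "p" (0 to 1); they miss things now and then, are a little off and sometimes report something else, mostly with a low value. They report only what shows in the picture. A call takes as long as a camera call.
- boxes_of(camera, query): "centre" ([x, y, z] in m, in world coordinates, good to about 4 mm: the middle of the surface that is visible of it).
- spot_point(camera, query): "centre" ([x, y, z] in m, in world coordinates, good to about 4 mm: a listed point, or the origin of a listed thing).
The state is a dict: "time_s": time; "joints": joint angles; "joint_velocities": joint speeds; "effort": joint torques, N m; "tcp_pos": TCP position; "ee_rot": TCP orientation; "wrist_force": force on the tool from outside, world axes, zero at the start; "moment": the same for the moment, N m; "gripper_width": opening from 0.0 (shut) to 1.0 (fully open).
Only numpy, scipy, OpenCV 4.12 (cv2) and the standard library are available. Lean on these libraries where they do the work, as an engineer would, in place of code of your own. Each camera call takes 0.05 s, during which the arm holds its last target. There are 200 camera calls.

### The job

Shut down the drying cabinet and air it: first turn the thermostat knob on its top anticlockwise to its end stop (off), then take the knob of the door's sagging barrel bolt, lift it so that its nose clears the keeper's bent-up lip and draw the bolt right back. Without letting go, pull the self-closing door ajar, about a hand's breadth (9 cm) at its free edge, and finish still holding it there by the bolt's knob. Leave the bottle, the jar and the tube rack where they stand.

Things in the scene. Friction and masses are not known exactly. Their poses are not given: they have to be found in the camera images.
- oven: Bench drying cabinet (cream sheet-steel box with a steel-framed glass door), fixed to the bench: 300 mm deep, 360 mm wide, 270 mm high. Origin: centre of its underside. Its door side faces its own -x, z is up; seen from in front (looking along its +x) +y is left. Flat top at 270 mm.
- thermostat_grip (a point): Point to grip on the thermostat knob, on its vertical axis: a black pointer knob on the cabinet's top, its bar grip 42 mm long, 14 mm wide, reaching from 25 mm below to 7 mm above this point, standing on a 44 mm disc and a 68 mm steel base. x lies along the bar (white pointer line at the -x end), z up; it turns with the knob.
- thermostat (a joint): Angle of the thermostat knob in rad: 0 at the off stop (fully anticlockwise seen from above), grows clockwise to 4.7. It turns with light friction (0.04 N m) and stays where it is left.
- door (a joint): Opening angle of the door in rad: 0 shut, grows as it swings out from the cabinet's front, turning clockwise seen from above about the vertical hinge at its +y (left) end. Spring hinges pull it shut with 0.5 to 0.65 N m, shut or ajar (about 3 to 4 N at the bolt's knob).
- door_hinge (a point): Point on the door's vertical hinge axis, at the height of the bolt (236 mm above the bench), in the plane of the door's front face.
- door_edge (a point): Point on the door's free vertical edge, at the height of the bolt, in the plane of its front face, 280 mm from the hinge axis; the gap at the edge is 2 x 280 mm x sin(angle / 2), so 90 mm is 0.32 rad.
- bolt_knob: The bolt's knob: round handle 14 mm thick, standing straight out from the door's face, with a 20 mm flange at its outer end. Origin: on its axis, 36 mm out from the face, middle of the grip (20 to 52 mm out); rod and straps reach 19 mm out. About 41 mm below the cabinet's top, 225 mm from the hinge when shot. x into the door, y the way the bolt is drawn (towards the hinge), z up (tilted 0.08 rad).
- bolt_draw (a joint): How far the bolt is drawn back along its length, towards the hinge, m: 0 shot, 0.048 fully drawn; starts at 0 to 0.005. Sliding friction 1.2 N. Unless lifted, its nose catches on the keeper's lip at about 0.007; the nose is wholly out of the keeper from 0.032 on.
- bolt_lift (a joint): How far the sagging bolt is lifted, rad: 0 at rest, 0.08 level, stop at 0.25; it sinks when let go (250 g). Barrel and bolt swing in the door's plane about point bolt_screw. The nose passes the lip once the knob is 4.5 mm up; above 10 mm the rod touches the keeper's top; held 6 to 8 mm up (about level) it draws straight back freely.
- keeper_lip (a point): Middle of the top edge of the bent-up lip at the mouth of the keeper, a steel staple 45 mm high, 36 mm wide, 21 mm deep on the fixed stile beside the door's free edge. The bolt's nose is cranked 7 mm down and lies behind this lip, reaching 6 mm below its top; the staple bars the door until the nose is out.
- reagent: White reagent bottle, 52 mm across and 110 mm high, standing on the rear of the cabinet's top. Origin: centre of its underside. Leave it.
- jar: White jar, 68 mm across and 85 mm high, standing on the bench. Origin: centre of its underside. Leave it.
- rack: White tube rack with capped tubes, 90 x 200 mm, 97 mm high, on the bench. Origin: centre of its underside. Leave it.
- bolt_screw (a point): The one screw from which the barrel (plate and straps, 140 mm long) hangs, on the door's face, 90 mm from the knob of the shot bolt on the hinge side, 135 mm from the hinge.

How it is judged:
By the outcome, as a careful person would: the job done as asked, in the order asked, and still so for the second after the job is handed in, while the arm keeps its last pose, push and grip.
It also fails if it takes over 64 s, if anything falls off the work surface, if the arm or the gripper's body presses on something with over 40 N, if the wrist force passes 120 N, or if a joint passes its speed limit or range.

## Working session

There is one attempt and no reset: what is moved stays moved. The work goes in short steps, Python scripts to look and compute and a tool call to move; the robot and the scene stay as the last step left them, time stands still between calls to the robot, and variables do not carry over. Pictures are saved under pics/ and viewed, and the job is handed in when it is done.

Besides the shell and the picture viewer there is one more tool, called after "Call:" as name([rows], argument=value, ...), one row to a line, values as JSON. carry_out: Moves the arm, as the interface text tells. Its arguments: {"type":"object","properties":{"delta_pos":{"type":"array","items":{"type":"array","items":{"type":"number","minimum":-1,"maximum":1}}},"spin":{"type":"array","items":{"type":"number","minimum":-1,"maximum":1}},"gripper":{"type":"array","items":{"type":"number"}}},"required":["delta_pos","spin","gripper"]}

```bash
mkdir -p pics
python3 - <<'E'
from station import *
import cv2
s=sense(); print(s); print(tips_ahead)
for c in("side","top"):
    im=capture(c); cv2.imwrite(f"pics/{c}0.png",im[:,:,::-1]); print(c,camera_info(c))
    for q in("thermostat_grip","door_hinge","door_edge","bolt_knob","keeper_lip","bolt_screw","oven","reagent","jar","rack"):
        r=spot_point(c,q); print(q,[(x['p'],x['centre']) for x in r[:2]])
E
```

```text
{'time_s': 0.0, 'joints': array([-5.38811936e+01,  2.20910721e+01,  3.80982682e-01, -2.91677917e-02,
       -6.84090014e+01, -1.48177745e+01]), 'joint_velocities': array([ 0.04423937,  0.05247008,  0.11862403, -0.01783172, -0.09042732,
        0.02875189]), 'effort': array([ 1.63758115e-03, -3.90667248e+01,  1.87405550e+01,  4.21969995e+00,
        1.10513822e-02, -1.91849144e-04]), 'tcp_pos': array([ 0.22688066, -0.58177902,  0.23846402]), 'ee_rot': array([[-3.63092117e-01,  9.31752867e-01, -8.42810186e-04],
       [ 9.31750812e-01,  3.63093087e-01,  1.95801330e-03],
       [ 2.13040306e-03, -7.43498827e-05, -9.99997728e-01]]), 'wrist_force': array([ 0.9875465 , -0.60511715, -0.18306952]), 'moment': array([-0.00388143, -0.00595585,  0.07340393]), 'gripper_width': 0.9967304476276171}
0.017
side {'fov_y': 47.08230324157698, 'cx': 285.3010716980333, 'cy': 204.32557373678316, 'origin': array([ 0.37022741, -0.88140446,  1.33673011]), 'rotation': array([[ 0.96277394, -0.2193968 ,  0.15789676],
       [-0.26983582, -0.74556931,  0.60935625],
       [-0.01596783, -0.62927852, -0.77701581]])
[... 468 characters left out ...]
array([[ 1.59571077e-02, -9.82575214e-01,  1.85179155e-01],
       [-9.99872675e-01, -1.56925841e-02,  2.89412544e-03],
       [ 6.22435431e-05, -1.85201759e-01, -9.82700516e-01]])}
thermostat_grip [(0.45, [0.5456, -0.2398, 0.3085])]
door_hinge [(0.91, [0.7346, -0.2422, 0.2377])]
door_edge [(0.81, [0.4718, -0.1382, 0.2359])]
bolt_knob [(0.61, [0.5408, -0.1214, 0.2315])]
keeper_lip [(0.63, [0.4706, -0.1212, 0.2188]), (0.53, [0.6073, -0.1913, 0.2355])]
bolt_screw [(0.66, [0.607, -0.1904, 0.2339]), (0.33, [0.4747, -0.1376, 0.2356])]
oven []
reagent [(0.92, [0.543, -0.4162, 0.2694])]
jar [(0.96, [0.502, 0.3837, -0.0005])]
rack [(0.61, [0.7219, 0.2921, -0.0014]), (0.4, [0.5437, -0.4159, 0.2701])]
```

Run:
```python
import cv2
a=cv2.imread("pics/side0.png");b=cv2.imread("pics/top0.png")
cv2.imwrite("pics/a.png",cv2.resize(a[120:360,200:480],(700,600),interpolation=2))
cv2.imwrite("pics/b.png",cv2.resize(b[100:300,260:520],(780,600),interpolation=2))
```

```text
(no output)
```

View pics/side0.png

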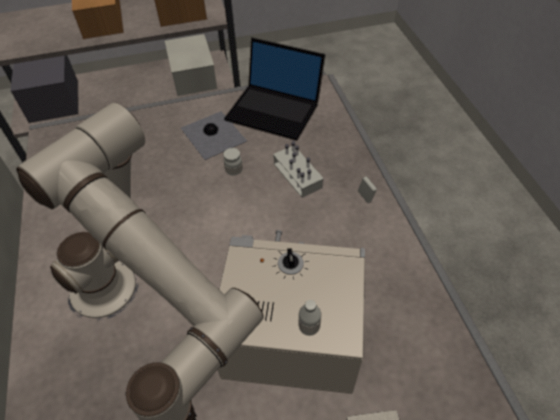

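View pics/top0.png

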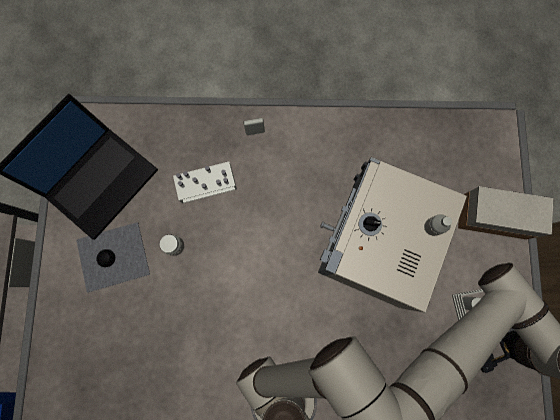

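```bash
ls pics
```

```text
a.png
b.png
side0.png
top0.png
```

View pics/a.png

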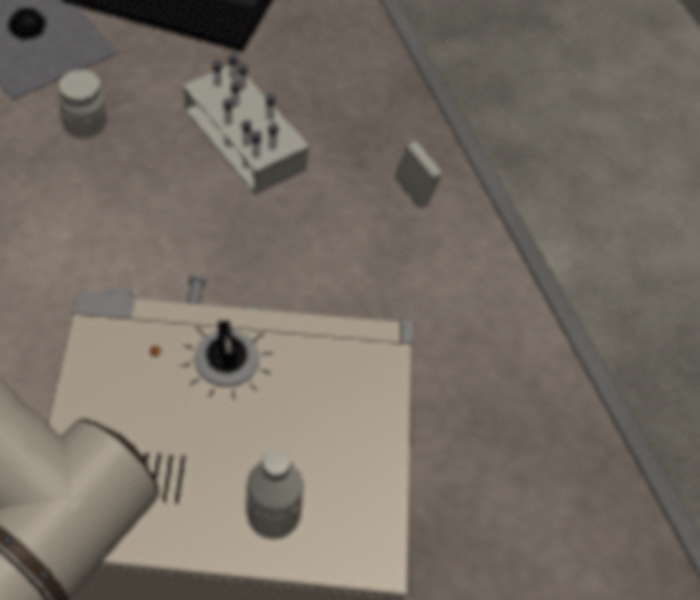

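View pics/b.png

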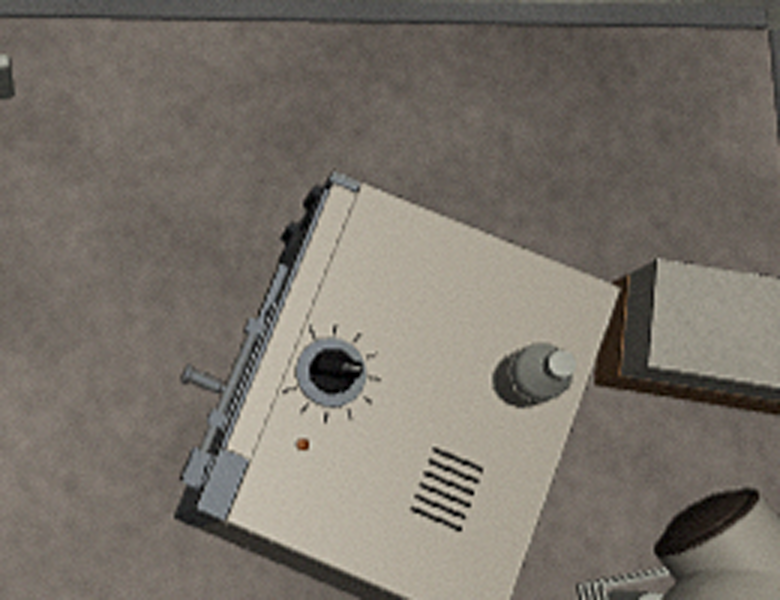

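The cabinet is turned about -112°, with its door facing world +y; the knob and bolt points agree with the given sizes. In the crop, the pointer is near (350,368) and the off-end tick near (312,330). I'll rectify the dial to get the angle.

Run:
```python
import cv2,numpy as np
from station import *
out=[]
for c in("top","side"):
    im=cv2.imread(f"pics/{c}0.png");k=camera_info(c);R=k['rotation'];o=k['origin'];f=210/np.tan(np.radians(k['fov_y']/2))
    for z in(0.272,0.313):
        # map: up=+x, right=-y, 100 mm square centred at grip
        n=400;v,u=np.mgrid[0:n,0:n];P=np.stack([0.547+(n/2-v)*0.1/n,-0.240-(u-n/2)*0.1/n,np.full((n,n),z)],-1)
        q=(P-o)@R
        m=cv2.remap(im,(f*q[...,0]/q[...,2]+k['cx']).astype('f4'),(f*q[...,1]/q[...,2]+k['cy']).astype('f4'),2)
        out.append(cv2.resize(cv2.convertScaleAbs(m,alpha=1.5),(300,300)))
cv2.imwrite("pics/dial.png",np.vstack([np.hstack(out[:2]),np.hstack(out[2:])]))
```

```text
(no output)
```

View pics/dial.png

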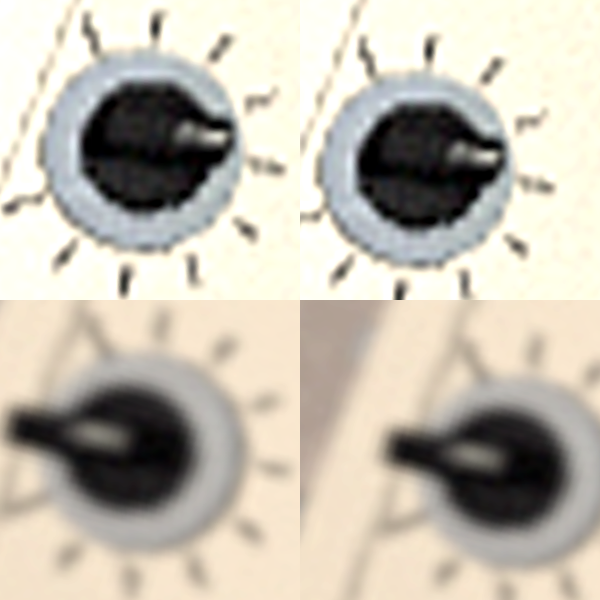

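Create h.py:
```python
import numpy as np
from station import *
def to(x,y,z,ang=None):
    "scaled tool-frame shift and spin from the measured pose to world target; ang = world angle of tool x"
    s=sense();R=s['ee_rot'];d=R.T@(np.array([x,y,z])-s['tcp_pos'])/0.1
    a=np.degrees(np.arctan2(R[1,0],R[0,0]));sp=0
    if ang is not None: sp=-((ang-a+180)%360-180)/45
    print("t",round(s['time_s'],2),"tcp",s['tcp_pos'].round(4),"ang",round(a,2),"q6",s['joints'][5].round(1),"w",round(s['gripper_width'],3),"F",s['wrist_force'].round(1),"M",s['moment'].round(2))
    print("shift",d.round(3),"spin",round(sp,3))
```

```text
(no output)
```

Call:
carry_out([
  [0, 0, -1],
  [0, 0, -1],
  [0.5, 1, -1],
  [0.5, 1, -1],
  [0.5, 1, -1],
  [0.5, 1, -1],
], spin=[0, 0, -1, -1, -1, -1], gripper=[100, 100, 100, 100, 100, 100])

```text
time_s: 1.85
tcp_pos: [0.3027, -0.4987, 0.3399]
ee_rot: [[-0.904, 0.427, 0.0], [0.427, 0.904, -0.0], [-0.001, -0.0, -1.0]]
wrist_force: [-0.1, -1.5, 0.1]
gripper_width: 1.002
```

Call:
carry_out([
  [0.8, 0.8, -1],
  [0.8, 0.8, -1],
  [0.8, 0.8, -1],
  [0.8, 0.8, -1],
], spin=[-0.37, -0.37, -0.37, -0.37], gripper=[100, 100, 100, 100])

```text
time_s: 2.35
tcp_pos: [0.2645, -0.3919, 0.4422]
ee_rot: [[-0.988, 0.157, 0.005], [0.157, 0.988, -0.004], [-0.005, -0.003, -1.0]]
wrist_force: [0.2, -0.4, 0.4]
gripper_width: 0.996
```

```bash
python3 -c "
from h import *
to(0.547,-0.238,0.40,173)"
```

```text
t 2.35 tcp [ 0.2645 -0.3919  0.4422] ang 170.99 q6 27.2 w 0.996 F [ 0.2 -0.4  0.4] M [ 0.01  0.07 -0.01]
shift [-2.547  1.964  0.429] spin -0.045
```

Call:
carry_out([
  [-1, 0.8, 0],
  [-1, 0.8, 0],
  [-1, 0.8, 0],
], spin=[-0.045, -0.045, -0.045], gripper=[100, 100, 100])

```text
time_s: 2.72
tcp_pos: [0.3791, -0.328, 0.4366]
ee_rot: [[-0.993, 0.119, -0.004], [0.119, 0.993, 0.003], [0.004, 0.002, -1.0]]
wrist_force: [-0.6, 0.5, -1.1]
gripper_width: 0.999
```

Call:
carry_out([
  [-1, 0.8, 0],
  [-1, 0.8, 0],
  [-1, 0.8, 0],
  [-1, 0.8, 0],
], spin=[0, 0, 0, 0], gripper=[100, 100, 100, 100])

```text
time_s: 3.22
tcp_pos: [0.4852, -0.2628, 0.4383]
ee_rot: [[-0.992, 0.123, -0.003], [0.123, 0.992, 0.0], [0.003, -0.0, -1.0]]
wrist_force: [-0.0, -1.2, 0.6]
gripper_width: 0.999
```

```bash
python3 -c "
from h import *
to(0.547,-0.238,0.36,173)"
```

```text
t 3.23 tcp [ 0.4852 -0.2628  0.4383] ang 172.93 q6 4.5 w 0.999 F [-0.  -1.2  0.6] M [ 0.01  0.16 -0.  ]
shift [-0.585  0.322  0.781] spin -0.001
```

Call:
carry_out([
  [-0.585, 0.32, 0.4],
  [-0.585, 0.32, 0.78],
  [-0.585, 0.32, 0.78],
  [-0.585, 0.32, 0.78],
  [-0.585, 0.32, 0.78],
], spin=[0, 0, 0, 0, 0], gripper=[100, 100, 100, 100, 100])

```text
time_s: 3.85
tcp_pos: [0.547, -0.2387, 0.3647]
ee_rot: [[-0.992, 0.124, 0.005], [0.124, 0.992, -0.002], [-0.005, -0.001, -1.0]]
wrist_force: [-0.0, -0.4, 0.8]
gripper_width: 0.997
```

```bash
python3 -c "
from h import *
import cv2
to(0.547,-0.238,0.307,173)
a=capture('side');b=capture('top')
cv2.imwrite('pics/c1.png',cv2.hconcat([cv2.resize(a[180:340,200:380],(400,356)),cv2.resize(b[140:300,280:460],(400,356))])[:,:,::-1])"
```

```text
t 3.85 tcp [ 0.547  -0.2387  0.3647] ang 172.88 q6 0.9 w 0.997 F [-0.  -0.4  0.8] M [0.02 0.12 0.01]
shift [0.004 0.008 0.577] spin -0.003
```

View pics/c1.png

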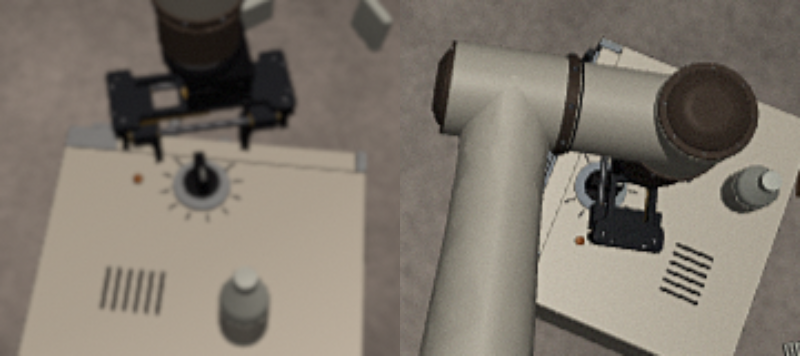

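The fingers straddle the bar along its narrow way in both views (side crop near (203,175)). I'll go down and close.

Call:
carry_out([
  [0, 0, 0.3],
  [0, 0.005, 0.57],
  [0, 0.005, 0.57],
  [0, 0.005, 0.57],
  [0, 0.005, 0.57],
  [0, 0.005, 0.57],
  [0, 0.005, 0.57],
  [0, 0.005, 0.57],
  [0, 0.005, 0.57],
], spin=[0, 0, 0, 0, 0, 0, 0, 0, 0], gripper=[100, 100, 100, 0, 0, 0, 0, 0, 0])

```text
time_s: 5.08
tcp_pos: [0.5472, -0.2371, 0.3045]
ee_rot: [[-0.992, 0.123, -0.0], [0.123, 0.992, -0.0], [0.0, -0.0, -1.0]]
wrist_force: [-0.2, 0.2, -0.1]
gripper_width: 0.401
```

```bash
python3 -c "
from h import *
to(0.547,-0.238,0.307,173)"
```

```text
t 5.08 tcp [ 0.5472 -0.2371  0.3045] ang 172.95 q6 0.8 w 0.401 F [-0.2  0.2 -0.1] M [-0.02  0.09  0.03]
shift [ 0.001 -0.009 -0.025] spin -0.001
```

Still closing. I'll wait more rows.

Call:
carry_out([
  [0, 0, -0.02],
  [0, 0, -0.02],
  [0, 0, -0.02],
  [0, 0, -0.02],
  [0, 0, -0.02],
  [0, 0, -0.02],
], spin=[0, 0, 0, 0, 0, 0], gripper=[0, 0, 0, 0, 0, 0])

```text
time_s: 5.82
tcp_pos: [0.5473, -0.2372, 0.3067]
ee_rot: [[-0.992, 0.123, 0.0], [0.123, 0.992, -0.0], [-0.0, -0.0, -1.0]]
wrist_force: [-0.5, 0.3, 1.2]
gripper_width: 0.159
```

```bash
python3 -c "
from h import *
to(0.547,-0.238,0.307,173)"
```

```text
t 5.83 tcp [ 0.5473 -0.2372  0.3067] ang 172.95 q6 0.8 w 0.159 F [-0.5  0.3  1.2] M [ 0.07  0.19 -0.01]
shift [ 0.002 -0.008 -0.003] spin -0.001
```

Width 13.9 mm: the bar is gripped. Turning anticlockwise.

Call:
carry_out([
  [0, 0, 0],
  [0, 0, 0],
  [0, 0, 0],
  [0, 0, 0],
  [0, 0, 0],
  [0, 0, 0],
  [0, 0, 0],
], spin=[-0.15, -0.3, -0.45, -0.6, -0.75, -0.9, -1], gripper=[0, 0, 0, 0, 0, 0, 0])

```text
time_s: 6.7
tcp_pos: [0.5463, -0.2375, 0.3068]
ee_rot: [[-0.787, -0.617, -0.002], [-0.617, 0.787, -0.0], [0.002, 0.001, -1.0]]
wrist_force: [-1.5, -0.2, 3.7]
gripper_width: 0.155
```

Call:
carry_out([
  [0, 0, 0],
  [0, 0, 0],
  [0, 0, 0],
  [0, 0, 0],
  [0, 0, 0],
  [0, 0, 0],
  [0, 0, 0],
], spin=[-0.15, -0.3, -0.45, -0.6, -0.75, -0.9, -1], gripper=[0, 0, 0, 0, 0, 0, 0])

```text
time_s: 7.58
tcp_pos: [0.5458, -0.2383, 0.3068]
ee_rot: [[-0.121, -0.993, -0.003], [-0.993, 0.121, -0.002], [0.002, 0.003, -1.0]]
wrist_force: [-2.8, -3.8, 1.6]
gripper_width: 0.158
```

Call:
carry_out([
  [0, 0, 0],
  [0, 0, 0],
  [0, 0, 0],
  [0, 0, 0],
  [0, 0, 0],
], spin=[-0.12, -0.24, -0.36, -0.45, -0.45], gripper=[0, 0, 0, 0, 0])

```text
time_s: 8.2
tcp_pos: [0.5458, -0.2388, 0.3068]
ee_rot: [[0.228, -0.974, -0.003], [-0.974, -0.228, -0.003], [0.002, 0.004, -1.0]]
wrist_force: [-3.3, -4.5, 0.6]
gripper_width: 0.156
```

```bash
python3 -c "
from h import *
to(0.547,-0.238,0.307,293)"
```

```text
t 8.2 tcp [ 0.5458 -0.2388  0.3068] ang -76.83 q6 111.1 w 0.156 F [-3.3 -4.5  0.6] M [-1.51  0.95  0.01]
shift [-0.005 -0.013 -0.002] spin -0.218
```

Call:
carry_out([
  [0, 0, 0],
  [0, 0, 0],
  [0, 0, 0],
], spin=[-0.1, -0.18, -0.18], gripper=[0, 0, 0])

```text
time_s: 8.57
tcp_pos: [0.5459, -0.239, 0.3068]
ee_rot: [[0.363, -0.932, -0.003], [-0.932, -0.363, -0.003], [0.002, 0.004, -1.0]]
wrist_force: [-2.4, -4.9, 2.0]
gripper_width: 0.156
```

```bash
python3 -c "
from h import *
to(0.547,-0.238,0.307,293)"
```

```text
t 8.57 tcp [ 0.5459 -0.239   0.3068] ang -68.73 q6 119.2 w 0.156 F [-2.4 -4.9  2. ] M [-1.7   0.89 -0.03]
shift [-0.005 -0.014 -0.002] spin -0.038
```

Call:
carry_out([
  [0, 0, 0],
  [0, 0, 0],
  [0, 0, 0],
], spin=[-0.08, -0.1, -0.1], gripper=[0, 0, 0])

```text
time_s: 8.95
tcp_pos: [0.546, -0.2389, 0.3068]
ee_rot: [[0.432, -0.902, -0.002], [-0.902, -0.432, -0.002], [0.001, 0.003, -1.0]]
wrist_force: [-1.9, -4.3, 1.1]
gripper_width: 0.166
```

```bash
python3 -c "
from h import *
to(0.547,-0.238,0.307,293)"
```

```text
t 8.95 tcp [ 0.546  -0.2389  0.3068] ang -64.4 q6 123.6 w 0.166 F [-1.9 -4.3  1.1] M [-1.58  0.76 -0.72]
shift [-0.004 -0.013 -0.002] spin 0.058
```

A yaw moment of -0.72 N m and the widened fingers show the end stop is reached. Releasing and rising.

Call:
carry_out([
  [0, 0, 0],
  [0, 0, 0],
  [0, 0, 0],
  [0, 0, 0],
  [0, 0, 0],
  [0, 0, 0],
  [0, 0, -0.3],
  [0, 0, -0.8],
  [0, 0, -0.8],
  [0, 0, -0.8],
], spin=[0.06, 0.06, 0.06, 0.06, 0.06, 0.06, 0.06, 0.06, 0.06, 0.06], gripper=[100, 100, 100, 100, 100, 100, 100, 100, 100, 100])

```text
time_s: 10.2
tcp_pos: [0.547, -0.2369, 0.3861]
ee_rot: [[0.392, -0.92, -0.0], [-0.92, -0.392, 0.001], [-0.001, 0.0, -1.0]]
wrist_force: [0.9, 0.2, -0.4]
gripper_width: 0.999
```

```bash
python3 -c "
from h import *
import cv2
to(0.54,-0.123,0.40,158.4)
a=capture('side');b=capture('top')
for c in('side','top'):
  for q in ('thermostat_grip','bolt_knob','door_edge','door_hinge','bolt_screw','keeper_lip'): print(c,q,[(x['p'],x['centre']) for x in spot_point(c,q)[:1]])
cv2.imwrite('pics/c2.png',cv2.hconcat([cv2.resize(a[180:340,200:380],(400,356)),cv2.resize(b[140:300,280:460],(400,356))])[:,:,::-1])"
```

```text
t 10.2 tcp [ 0.547  -0.2369  0.3861] ang -66.9 q6 121.0 w 0.999 F [ 0.9  0.2 -0.4] M [-0.14  0.1  -0.02]
shift [-1.075 -0.382 -0.138] spin 2.993
side thermostat_grip [(0.71, [0.5491, -0.2401, 0.3074])]
side bolt_knob [(0.57, [0.5426, -0.1278, 0.2275])]
side door_edge []
side door_hinge []
side bolt_screw []
side keeper_lip [(0.31, [0.7223, 0.2873, -0.0023])]
top thermostat_grip []
top bolt_knob []
top door_edge []
top door_hinge []
top bolt_screw []
top keeper_lip []
```

View pics/c2.png

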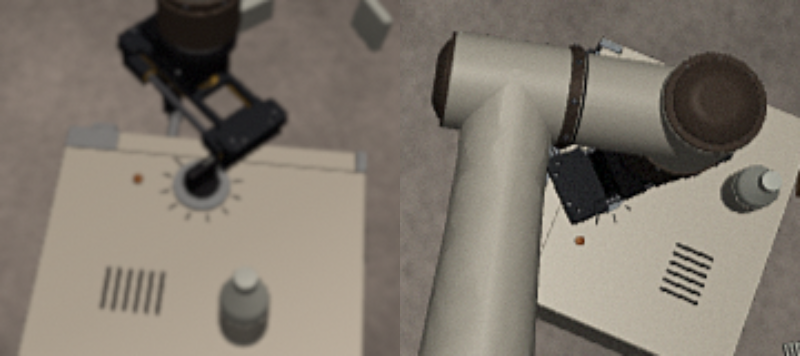

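Call:
carry_out([
  [-1, -0.38, -0.1],
  [-1, -0.38, -0.1],
  [-1, -0.38, -0.1],
  [-1, -0.38, -0.1],
  [-1, -0.38, -0.1],
], spin=[1, 1, 1, 1, 1], gripper=[70, 70, 70, 70, 70])

```text
time_s: 11.52
tcp_pos: [0.5429, -0.13, 0.3967]
ee_rot: [[-0.375, -0.927, 0.0], [-0.927, 0.375, 0.0], [-0.0, -0.0, -1.0]]
wrist_force: [0.2, 0.0, -0.0]
gripper_width: 0.709
```

Call:
carry_out([
  [0, 0, 0],
  [0, 0, 0],
  [0, 0, 0],
  [0, 0, 0],
  [0, 0, 0],
], spin=[1, 1, 1, 1, 1], gripper=[70, 70, 70, 70, 70])

```text
time_s: 12.15
tcp_pos: [0.5429, -0.1303, 0.3966]
ee_rot: [[-0.92, -0.393, 0.0], [-0.393, 0.92, -0.0], [-0.0, -0.0, -1.0]]
wrist_force: [-0.5, -0.5, 0.5]
gripper_width: 0.703
```

Call:
carry_out([
  [0, 0, 0],
  [0, 0, 0],
  [0, 0, 0],
  [0, 0, 0],
  [0, 0, 0],
], spin=[0.99, 0.99, 0.99, 0.99, 0.99], gripper=[70, 70, 70, 70, 70])

```text
time_s: 12.78
tcp_pos: [0.5429, -0.1302, 0.3966]
ee_rot: [[-0.932, 0.363, 0.0], [0.363, 0.932, 0.0], [-0.0, 0.0, -1.0]]
wrist_force: [-0.1, 1.1, -0.1]
gripper_width: 0.696
```

```bash
python3 -c "
from h import *
import cv2
to(0.540,-0.125,0.30,158.4)
a=capture('side');b=capture('top')
for c in('side','top'):
  for q in ('thermostat_grip','bolt_knob','door_edge','door_hinge','bolt_screw','keeper_lip'): print(c,q,[(x['p'],x['centre']) for x in spot_point(c,q)[:1]])
cv2.imwrite('pics/c3.png',cv2.hconcat([cv2.resize(a[180:340,200:380],(400,356)),cv2.resize(b[140:300,280:460],(400,356))])[:,:,::-1])"
```

```text
t 12.78 tcp [ 0.5429 -0.1302  0.3966] ang 158.68 q6 -24.5 w 0.696 F [-0.1  1.1 -0.1] M [0.06 0.07 0.02]
shift [0.046 0.038 0.966] spin 0.006
side thermostat_grip [(0.58, [0.5527, -0.2422, 0.3035])]
side bolt_knob [(0.65, [0.544, -0.1278, 0.228])]
side door_edge [(0.38, [0.7205, 0.2872, -0.0034])]
side door_hinge [(0.35, [0.4774, -0.1228, 0.2125])]
side bolt_screw []
side keeper_lip [(0.39, [0.4747, -0.122, 0.2144])]
top thermostat_grip [(0.5, [0.5448, -0.2392, 0.3057])]
top bolt_knob []
top door_edge []
top door_hinge []
top bolt_screw []
top keeper_lip [(0.58, [0.4685, -0.1218, 0.219])]
```

View pics/c3.png

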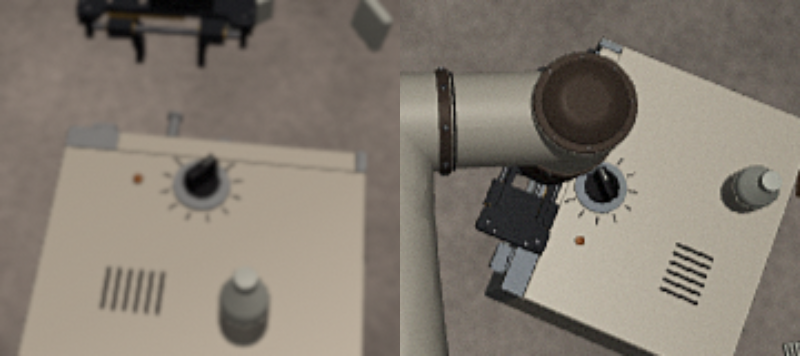

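```bash
cat > dial.py <<'E'
import cv2,numpy as np
from station import *
out=[]
for c in("top","side"):
    im=capture(c)[:,:,::-1].copy();k=camera_info(c);R=k['rotation'];o=k['origin'];f=210/np.tan(np.radians(k['fov_y']/2))
    for z in(0.272,0.313):
        n=400;v,u=np.mgrid[0:n,0:n];P=np.stack([0.547+(n/2-v)*0.1/n,-0.240-(u-n/2)*0.1/n,np.full((n,n),z)],-1)
        q=(P-o)@R
        m=cv2.remap(im,(f*q[...,0]/q[...,2]+k['cx']).astype('f4'),(f*q[...,1]/q[...,2]+k['cy']).astype('f4'),2)
        out.append(cv2.resize(cv2.convertScaleAbs(m,alpha=1.5),(300,300)))
cv2.imwrite("pics/dial2.png",np.vstack([np.hstack(out[:2]),np.hstack(out[2:])]))
E
python3 dial.py
```

```text
(no output)
```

View pics/dial2.png

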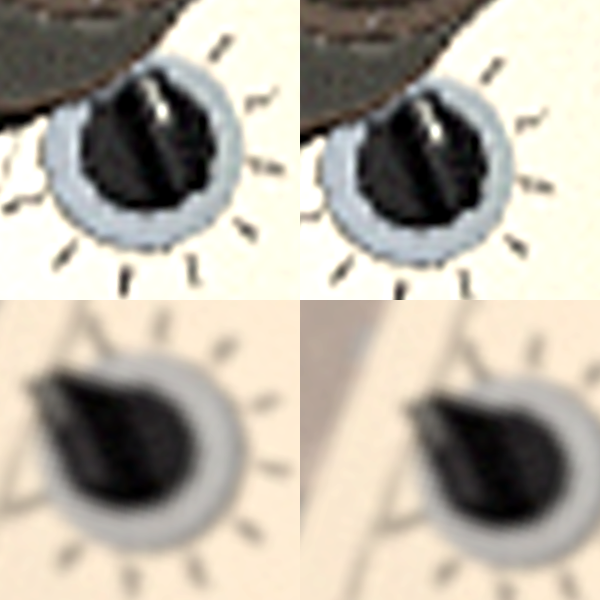

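The pointer's white line runs from (437,135) to (420,95) at 113°, in line with the off tick: thermostat off. Now down to the bolt knob.

Call:
carry_out([
  [0.035, 0.035, 0.4],
  [0.035, 0.035, 0.8],
  [0.035, 0.035, 0.97],
  [0.035, 0.035, 0.97],
], spin=[0.006, 0.006, 0.006, 0.006], gripper=[70, 70, 70, 70])

```text
time_s: 14.08
tcp_pos: [0.5403, -0.1257, 0.2982]
ee_rot: [[-0.929, 0.37, -0.003], [0.37, 0.929, -0.0], [0.003, -0.001, -1.0]]
wrist_force: [-0.3, -0.8, 0.5]
gripper_width: 0.698
```

```bash
python3 -c "
from h import *
import cv2
to(0.5405,-0.1255,0.231,158.4)
a=capture('side');b=capture('top')
print(spot_point('side','bolt_knob'))
cv2.imwrite('pics/c4.png',cv2.hconcat([cv2.resize(a[200:280,230:320],(400,356)),cv2.resize(b[180:300,300:435],(400,356))])[:,:,::-1])"
```

```text
t 14.07 tcp [ 0.5403 -0.1257  0.2982] ang 158.28 q6 -25.4 w 0.698 F [-0.3 -0.8  0.5] M [0.01 0.06 0.04]
shift [-0.003  0.004  0.672] spin -0.003
[{'centre': [0.5461, -0.1289, 0.2275], 'p': 0.49}]
```

View pics/c4.png

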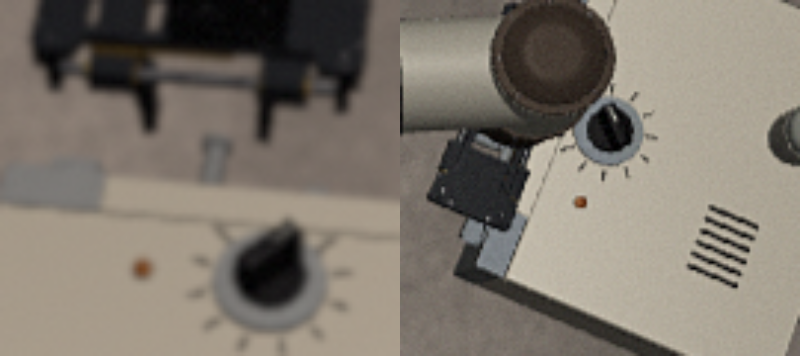

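Call:
carry_out([
  [0, 0, 0.2],
  [0, 0.005, 0.4],
  [0, 0.005, 0.55],
  [0, 0.005, 0.67],
  [0, 0.005, 0.67],
  [0, 0.005, 0.67],
], spin=[0, 0, 0, 0, 0, 0], gripper=[70, 70, 70, 70, 70, 70])

```text
time_s: 14.98
tcp_pos: [0.5417, -0.1253, 0.2333]
ee_rot: [[-0.929, 0.37, 0.001], [0.37, 0.929, -0.0], [-0.001, 0.0, -1.0]]
wrist_force: [-0.4, 0.1, 0.1]
gripper_width: 0.7
```

```bash
python3 -c "
from h import *
import cv2
to(0.5405,-0.1255,0.231,158.4)
a=capture('side');b=capture('top')
print(spot_point('side','bolt_knob'))
cv2.imwrite('pics/c5.png',cv2.hconcat([cv2.resize(a[200:280,230:320],(400,356)),cv2.resize(b[180:300,300:435],(400,356))])[:,:,::-1])"
```

```text
t 14.97 tcp [ 0.5417 -0.1253  0.2333] ang 158.29 q6 -25.4 w 0.7 F [-0.4  0.1  0.1] M [ 0.01  0.05 -0.02]
shift [ 0.01  -0.006  0.023] spin -0.002
[{'centre': [0.5427, -0.1262, 0.2281], 'p': 0.44}]
```

View pics/c5.png

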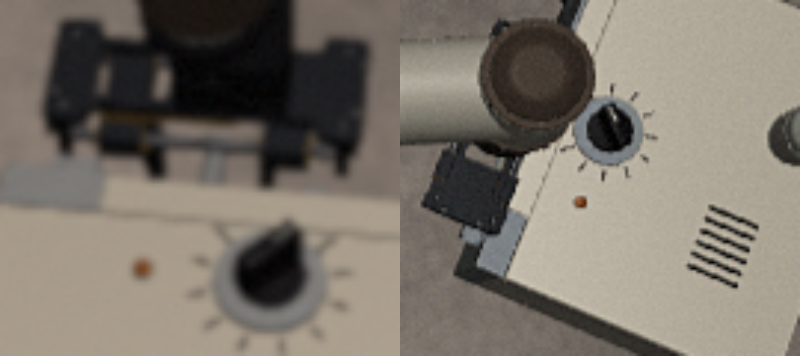

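Call:
carry_out([
  [0, 0, 0.02],
  [0, 0, 0.02],
  [0, 0, 0.02],
  [0, 0, 0.02],
  [0, 0, 0.02],
  [0, 0, 0.02],
  [0, 0, 0.02],
  [0, 0, 0.02],
  [0, 0, 0.02],
], spin=[0, 0, 0, 0, 0, 0, 0, 0, 0], gripper=[0, 0, 0, 0, 0, 0, 0, 0, 0])

```text
time_s: 16.25
tcp_pos: [0.5412, -0.1253, 0.2306]
ee_rot: [[-0.929, 0.37, 0.0], [0.37, 0.929, -0.0], [-0.0, 0.0, -1.0]]
wrist_force: [0.5, -0.1, -0.0]
gripper_width: 0.152
```

```bash
python3 -c "
from h import *
to(0.5405,-0.1255,0.238,158.4)"
```

```text
t 16.25 tcp [ 0.5412 -0.1253  0.2306] ang 158.27 q6 -25.4 w 0.152 F [ 0.5 -0.1 -0. ] M [-0.15 -0.13 -0.  ]
shift [ 0.006 -0.005 -0.074] spin -0.003
```

Gripped. Lifting 7 mm.

Call:
carry_out([
  [0, 0, -0.02],
  [0, 0, -0.04],
  [0, 0, -0.06],
  [0, 0, -0.07],
  [0, 0, -0.07],
  [0, 0, -0.07],
], spin=[0, 0, 0, 0, 0, 0], gripper=[0, 0, 0, 0, 0, 0])

```text
time_s: 17.0
tcp_pos: [0.5405, -0.1251, 0.2372]
ee_rot: [[-0.929, 0.37, -0.002], [0.37, 0.929, 0.0], [0.002, -0.0, -1.0]]
wrist_force: [-1.1, 0.6, -6.1]
gripper_width: 0.149
```

```bash
python3 -c "
from h import *
import cv2
to(0.5405,-0.1255,0.238,158.4)
a=capture('side')
print(spot_point('side','bolt_knob'))
cv2.imwrite('pics/c6.png',cv2.resize(a[200:280,230:320],(600,533))[:,:,::-1])"
```

```text
t 17.0 tcp [ 0.5405 -0.1251  0.2372] ang 158.27 q6 -25.4 w 0.149 F [-1.1  0.6 -6.1] M [ 0.28  0.57 -0.05]
shift [-0.001 -0.004 -0.008] spin -0.003
[{'centre': [0.5417, -0.1272, 0.2323], 'p': 0.43}]
```

View pics/c6.png

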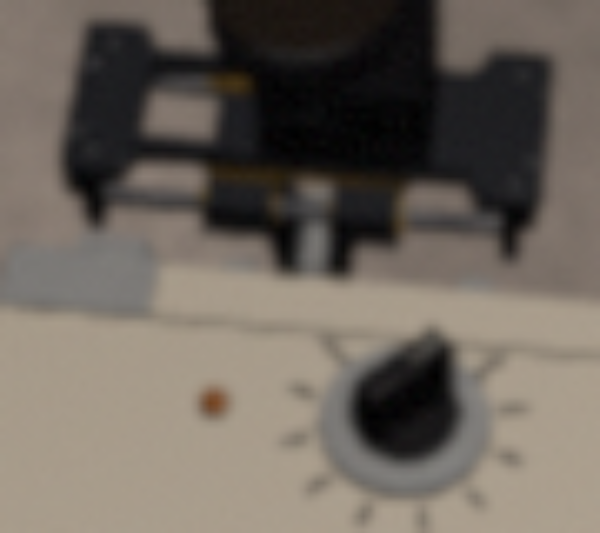

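Call:
carry_out([
  [-0.04, 0, 0],
  [-0.08, 0, 0],
  [-0.12, 0, 0],
  [-0.12, 0, 0],
], spin=[0, 0, 0, 0], gripper=[0, 0, 0, 0])

```text
time_s: 17.6
tcp_pos: [0.553, -0.1301, 0.2375]
ee_rot: [[-0.929, 0.37, 0.001], [0.37, 0.929, -0.0], [-0.001, -0.0, -1.0]]
wrist_force: [0.0, -1.5, -6.4]
gripper_width: 0.146
```

```bash
python3 -c "
from h import *
to(0.5405,-0.1255,0.238,158.4)
d=capture('side');print(spot_point('side','bolt_knob'))"
```

```text
t 17.6 tcp [ 0.553  -0.1301  0.2375] ang 158.27 q6 -24.9 w 0.146 F [ 0.  -1.5 -6.4] M [-0.25  0.19 -0.14]
shift [ 0.133 -0.004 -0.005] spin -0.003
[{'centre': [0.5564, -0.1317, 0.233], 'p': 0.54}]
```

It moved past the lip with little force. Continuing to full draw.

Call:
carry_out([
  [-0.06, 0, 0],
  [-0.12, 0, 0],
  [-0.18, 0, 0],
  [-0.24, 0, 0],
  [-0.3, 0, 0],
  [-0.33, 0, 0],
  [-0.33, 0, 0],
], spin=[0, 0, 0, 0, 0, 0, 0], gripper=[0, 0, 0, 0, 0, 0, 0])

```text
time_s: 18.58
tcp_pos: [0.5835, -0.1423, 0.2374]
ee_rot: [[-0.929, 0.37, 0.001], [0.37, 0.929, -0.001], [-0.001, -0.0, -1.0]]
wrist_force: [0.1, -3.8, -8.1]
gripper_width: 0.151
```

```bash
python3 -c "
from h import *
to(0.5405,-0.1255,0.238,158.4)
d=capture('side');print(spot_point('side','bolt_knob'))"
```

```text
t 18.57 tcp [ 0.5835 -0.1423  0.2374] ang 158.27 q6 -23.5 w 0.151 F [ 0.1 -3.8 -8.1] M [-0.9   0.2  -0.12]
shift [ 0.461 -0.003 -0.007] spin -0.003
[{'centre': [0.5832, -0.1438, 0.2351], 'p': 0.57}]
```

Call:
carry_out([
  [-0.015, 0, 0],
  [-0.03, 0, 0],
  [-0.03, 0, 0],
], spin=[0, 0, 0], gripper=[0, 0, 0])

```text
time_s: 19.05
tcp_pos: [0.5845, -0.1427, 0.2372]
ee_rot: [[-0.929, 0.37, -0.003], [0.37, 0.929, 0.001], [0.003, -0.001, -1.0]]
wrist_force: [-5.1, -0.5, -6.2]
gripper_width: 0.147
```

```bash
python3 -c "
from h import *
to(0.5405,-0.1255,0.238,158.4)
d=capture('side');print(spot_point('side','bolt_knob'))"
```

```text
t 19.05 tcp [ 0.5845 -0.1427  0.2372] ang 158.27 q6 -23.4 w 0.147 F [-5.1 -0.5 -6.2] M [-0.12  1.62 -0.06]
shift [ 0.472 -0.003 -0.007] spin -0.003
[{'centre': [0.5862, -0.1447, 0.2331], 'p': 0.47}]
```

It's against the rear stop: only 1 mm moved, with a 5 N reaction. Pulling the door along its arc, the first part with a check.

Call:
carry_out([
  [-0.016, 0.07, 0],
  [-0.035, 0.14, 0],
  [-0.057, 0.21, 0],
  [-0.081, 0.276, 0],
  [-0.081, 0.276, 0],
], spin=[0.05, 0.1, 0.153, 0.204, 0.204], gripper=[0, 0, 0, 0, 0])

```text
time_s: 19.77
tcp_pos: [0.6024, -0.1194, 0.2371]
ee_rot: [[-0.858, 0.513, -0.003], [0.513, 0.858, 0.001], [0.003, -0.001, -1.0]]
wrist_force: [-5.7, 0.3, -6.4]
gripper_width: 0.148
```

```bash
python3 -c "
from h import *
import cv2
to(0.5845,-0.1427,0.2372,158.27)
a=capture('side');b=capture('top')
for c in('side','top'):
  for q in('bolt_knob','door_edge','door_hinge'):print(c,q,spot_point(c,q)[:1])
cv2.imwrite('pics/c7.png',cv2.hconcat([cv2.resize(a[180:300,220:355],(400,356)),cv2.resize(b[140:300,300:480],(400,356))])[:,:,::-1])"
```

```text
t 19.77 tcp [ 0.6024 -0.1194  0.2371] ang 149.12 q6 -34.7 w 0.148 F [-5.7  0.3 -6.4] M [ 0.09  1.75 -0.14]
shift [ 0.034 -0.292 -0.   ] spin -0.203
side bolt_knob [{'centre': [0.6052, -0.1242, 0.2334], 'p': 0.48}]
side door_edge [{'centre': [0.4978, -0.093, 0.2367], 'p': 0.93}]
side door_hinge [{'centre': [0.5005, 0.3868, 0.0001], 'p': 0.71}]
top bolt_knob []
top door_edge [{'centre': [0.4948, -0.0944, 0.2356], 'p': 0.89}]
top door_hinge [{'centre': [0.7349, -0.2421, 0.2368], 'p': 0.78}]
```

View pics/c7.png

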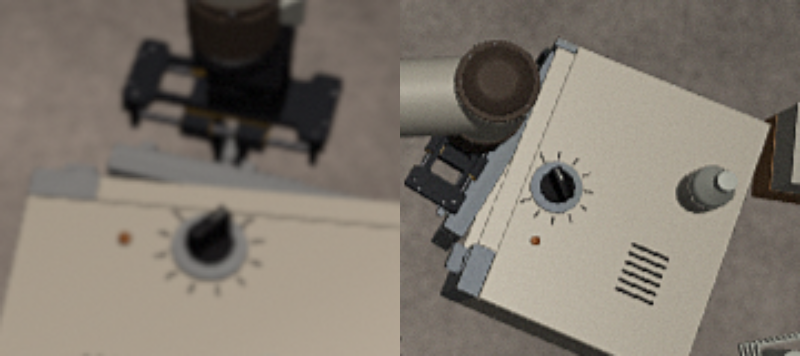

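The door follows: its free edge stands off in both pictures (left crop at (115,155)), at about 0.17 rad. The second half of the arc is the same again.

Call:
carry_out([
  [-0.016, 0.07, 0],
  [-0.035, 0.14, 0],
  [-0.057, 0.21, 0],
  [-0.081, 0.276, 0],
  [-0.081, 0.276, 0],
  [-0.081, 0.276, 0],
], spin=[0.05, 0.1, 0.153, 0.204, 0.204, 0.204], gripper=[0, 0, 0, 0, 0, 0])

```text
time_s: 20.92
tcp_pos: [0.6232, -0.0999, 0.237]
ee_rot: [[-0.765, 0.643, -0.004], [0.643, 0.765, 0.001], [0.004, -0.001, -1.0]]
wrist_force: [-5.9, 0.8, -5.3]
gripper_width: 0.152
```

```bash
python3 -c "
from h import *
import cv2
to(0.5845,-0.1427,0.2372,158.27)
E=[]
for i in range(3):
  a=capture('side');b=capture('top')
  for c in('side','top'):
    r=spot_point(c,'door_edge')
    if r and r[0]['p']>.6:E.append(r[0]['centre'])
  print([spot_point(c,'bolt_knob')[:1] for c in('side','top')])
E=np.array(E);print(E)
m=E.mean(0);print('gap',np.hypot(*(m-[.4718,-.1382,0])[:2]),'ang',np.degrees(np.arctan2(m[1]+.2422,m[0]-.7347)))
cv2.imwrite('pics/c8.png',cv2.hconcat([cv2.resize(a[180:300,220:355],(400,356)),cv2.resize(b[140:300,300:480],(400,356))])[:,:,::-1])"
```

```text
t 20.93 tcp [ 0.6232 -0.0999  0.237 ] ang 139.95 q6 -45.5 w 0.152 F [-5.9  0.8 -5.3] M [ 0.46  1.81 -0.14]
shift [ 0.021 -0.577 -0.001] spin -0.407
[[{'centre': [0.6272, -0.103, 0.2341], 'p': 0.37}], []]
[[{'centre': [0.6254, -0.1027, 0.2329], 'p': 0.36}], []]
[[{'centre': [0.6243, -0.1042, 0.2309], 'p': 0.43}], []]
[[ 0.5235 -0.0567  0.2334]
 [ 0.521  -0.0595  0.2354]
 [ 0.5215 -0.0611  0.2351]
 [ 0.523  -0.0602  0.239 ]
 [ 0.5227 -0.0585  0.2361]]
gap 0.09378321598239207 ang 139.24707092504454
```

View pics/c8.png

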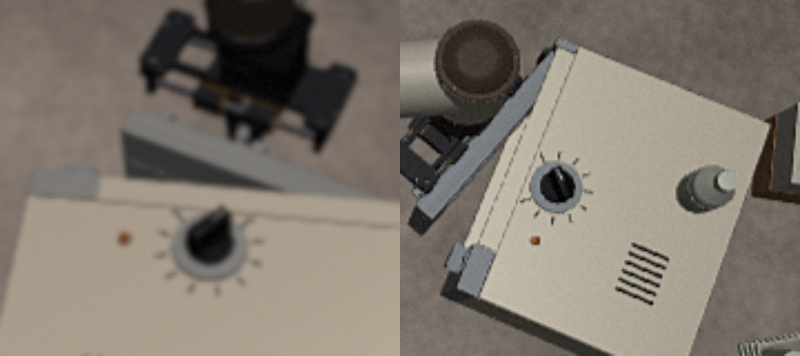

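The gap is about 89 mm by the tool's turn and 94 mm by the networks. The knob's distance from the hinge is 181 mm, which matches a fully drawn bolt. I'll let it settle, check once more and hand in.

Call:
carry_out([
  [0, 0, 0],
  [0, 0, 0],
  [0, 0, 0],
  [0, 0, 0],
  [0, 0, 0],
  [0, 0, 0],
  [0, 0, 0],
  [0, 0, 0],
], spin=[0, 0, 0, 0, 0, 0, 0, 0], gripper=[0, 0, 0, 0, 0, 0, 0, 0])

```text
time_s: 22.82
tcp_pos: [0.6231, -0.0999, 0.237]
ee_rot: [[-0.765, 0.644, -0.004], [0.644, 0.765, 0.001], [0.004, -0.001, -1.0]]
wrist_force: [-6.1, 0.9, -5.3]
gripper_width: 0.147
```

```bash
python3 -c "
from h import *
to(0.6232,-0.0999,0.237,139.95)
capture('top');capture('side')
print([(q,spot_point(c,q)[:1]) for c in('top','side') for q in('door_edge','reagent','jar','rack')])
finish_job()"
```

```text
t 22.82 tcp [ 0.6231 -0.0999  0.237 ] ang 139.94 q6 -45.5 w 0.147 F [-6.1  0.9 -5.3] M [ 0.42  1.82 -0.17]
shift [-0.     0.001  0.   ] spin -0.0
[('door_edge', [{'centre': [0.5222, -0.0564, 0.2391], 'p': 0.63}]), ('reagent', []), ('jar', [{'centre': [0.5012, 0.3868, -0.0033], 'p': 0.87}]), ('rack', [{'centre': [0.7209, 0.2891, -0.0011], 'p': 0.73}]), ('door_edge', [{'centre': [0.522, -0.0576, 0.2367], 'p': 0.94}]), ('reagent', [{'centre': [0.5374, -0.4169, 0.2656], 'p': 0.77}]), ('jar', [{'centre': [0.5021, 0.3883, -0.0019], 'p': 0.87}]), ('rack', [{'centre': [0.7194, 0.2868, -0.0055], 'p': 0.56}])]
the job is handed in; nothing more can be done
```

The cabinet is shut down and airing, and I handed the job in at about 23 s with the gripper still holding the bolt's knob.

- **Thermostat:** I turned the knob about 120° anticlockwise to its end stop, where the twist reaction rose to 0.7 N m. Afterwards its pointer lined up with the off tick.
- **Bolt:** I lifted the knob about 7 mm and it passed the keeper's lip with little force. I drew the bolt back about 47 mm to its stop, where it pushed back with about 5 N. The knob's distance from the hinge, 181 mm, matches a fully drawn bolt.
- **Door:** Still holding the knob, I swung the door open along its arc. The pose and grip did not change over a one-second hold.
- **Other items:** The bottle, jar and rack were found within 6 mm of where they started, which is about the networks' error. In the last top picture the network missed the bottle, but the side camera found it in place.

The two measures of the door's gap differ slightly. The tool's turn gives about 89 mm and the networks give about 94 mm, which is within their error, so I left it there.

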